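Wedge a resin-set fossil block tight in its polishing jig

ROBOT

A 7-joint arm with a two-finger parallel gripper is mounted at the origin on the work surface. World frame = base frame: x ahead of the robot, y to its left, z up, the work surface at z = 0. Lengths are in m, angles in rad, forces in N, time in s.
With the tool pointing down it reaches from about 0.375 to 0.925 m from the base axis. Payload 3.1 kg.
Tool frame: the origin (TCP) lies at the very end of the fingers, on their centre line; the grasp point (between the pads) lies 19 mm behind it; z points along the fingers, y is the line along which they close (so a half turn about z gives the same grasp; the last joint's range is limited). The gripper opens to 85 mm and grips with 20 to 120 N. Pads are 22 mm wide; open, the fingers measure 114 mm over their backs; the gripper's body (76 mm by 85 mm) begins 54 mm behind the grasp point. The pads swing forward as they close: fully open they stand 13 mm farther back than shut.
Start: joints at [-1.436, 0.383, 0.044, 1.598, -0.018, 1.161, -0.05], TCP at [0.15, 0.632, 0.231] pointing down, gripper open.
Joint ranges: [-2.61, 2.61], [-0.41, 2.15], [-1.48, 1.57], [0, 2.5], [-1.57, 4.71], [0.05, 1.97], [-2.85, 2.85]. Speed limits (rad/s): [2.79, 2.79, 3.14, 3.14, 3.14, 3.14, 3.14].

INTERFACE

Orientations are given as a unit quaternion [x, y, z, w].
In Python, from station import ctrl gives the robot as it stands. The module is installed in compiled form; this text tells all that it offers.
- The arm moves only by the tool step_arm, never from a script. Its argument "motion" is a list of rows, each a list of 7 numbers: the turn, a rotation vector about the world's x, y, z in fractions of the full range, 1 being 360 degrees, then the shift along the world's x, y, z in shares of 75 cm (1.0 is 75 cm), then the closure, from -1 (fully open) to 1 (shut). In form: [[rx, ry, rz, x, y, z, jaw], ...]. A call has 1 to 20 rows; each row is the pose to reach, as a shift and turn from the pose commanded when the call began; what a row does not reach only later rows make up. A row lasts 1/12 s, in which the tool goes at most 41.7 mm and 7.16 degrees, less where a joint would pass 70% of its speed; a pose out of reach is approached as far as the arm can. No shift or turn number may pass 1 either way. A call with a gripper value outside its range is refused whole. The fingers move at their own pace and stop on an object; "force" is the grip in N (left out, the last holds). Time passes only in rows, so rows that repeat a pose let the fingers close. It gives the time, the measured TCP pose, the force, the opening and the grip force at its end, in the units of the state.
- ctrl.sense(): the state, without advancing time (a new reading comes with each control period).
- ctrl.grab_frame(name): name is "scene" or "top" or "wrist"; returns the picture (384x512x3 uint8, red, green, blue); there is no depth.
- ctrl.camera_model(name): a dict with "fx", "fy", "cx", "cy" (pixels), "rvec" (rotation vector, rad) and "tvec" (3), from world to camera coordinates, as OpenCV has them. Camera axes: x right, y down, z forward; pixel columns grow to the right and rows downward; lengths in m; the calibration is good to about 2 mm. A picture is of the moment at which its call begins: read the wrist's pose just before it. camera_model takes no time and is no camera call; for the wrist camera it gives the pose at the moment of the call.
- ctrl.hand_in(): hands the job in; it is judged then, once.
The state is a dict: "clock": time; "qpos": joint angles; "joint_vel": joint speeds; "joint_torque": joint torques, N m; "position": TCP position; "orientation": TCP orientation; "contact_force": force on the tool from outside, world axes, zero at the start; "moment": the same for the moment, N m; "opening": opening from 0.0 (shut) to 1.0 (fully open); "grip_force": force on a finger pad.
Only numpy, scipy, OpenCV 4.12 (cv2) and the standard library are available. Lean on these libraries where they do the work, as an engineer would, in place of code of your own. Each camera call takes 0.05 s, during which the arm holds its last target. There are 200 camera calls.

TASK

Stand the amber resin block in the open bay of the blue-walled clamp jig, square to the jig and down on its floor, then start the orange plastic wedge, thin end down with its sloped side against the blue sloped wall, in the gap beside the block and tap or press it down gently, a little at a time, until it locks the block firmly against the rubber pad. Stop as soon as it is tight: the fossil in the block cracks if it is squeezed hard. Leave the steel wedge and everything else where it is.

Things in the scene. Friction and masses are not known exactly. Their poses are not given: they have to be found in the camera images.
- jig: Fixed clamp jig: aluminium base plate 110 (x) x 130 (y) x 10 mm; origin on its underside, z up, working floor at z = 10. It clamps along y: blue sloped wall on the +y side, block bay in the middle, dark steel stop with a black rubber pad on the -y side (stop 50 wide in x, top at z = 65). Two lips 6 mm high at x = +-23 flank the bay (y -28 to 0). Beyond +-30 in x it is open.
- bay (a point): Middle of the bay floor, at jig (0, -12.5, 10), axes as the jig: the block set down here clears wall and pad by 2 mm or more. Finally the block's long side lies along x and its back is against the rubber pad. The pad's face stands between jig y = -35 and -30 (hand-set stop, differs each time, not reported). The pad is springy, 6 N per mm over 3 mm, then hard.
- wall_top (a point): Middle of the blue wall's upper edge on the bay side, at jig (0, 19.5, 70). The wall is 60 wide in x. From here its face slopes down towards the bay, 1 mm in y for every 4 mm of height, to jig y = 4.5 at the floor (z = 10). The wedge goes between this face and the block, at x = 0, its axes parallel to the jig's.
- block: Amber-brown resin block 40 (x) x 30 (y) x 55 (z) mm, 65 to 105 g, brown fossil bone showing on its top; origin at the centre of its underside, z up. Stands upright in the white tray at the start. It may go in either way round. A side force over 22 N from the wedge cracks the fossil.
- wedge: Orange plastic wedge, 24 wide (x), 82 tall, 40 to 65 g, standing thin end down in the caddy. Origin at the centre of the thin end, z up. -y side: one upright flat face at y = -7, for the block. +y side: slopes from y = 7 at z = 0 to y = 20 at z = 52, like the blue wall. Above that a plain head, y -7 to 20, sides at x = +-12 to grip. Locked when it presses the block with over 5 N.
- wedge_top (a point): Middle of the flat top of the orange wedge's head, at wedge (0, 6.5, 82): press or tap here. Loose, the thin end stops 18 to 38 mm above the jig floor, by the stop's setting; 5 to 10 mm deeper it is tight and holds by friction (slick faces, about 0.3). A slow push of P N down leaves 0.4 to 0.7 P N on the block, a repeat adds a little: pushes of about 16 N are right. Blows give force peaks.
- caddy: Light wooden caddy fixed to the bench with two pockets 36 mm deep at caddy y = -30 and y = +30, floor at z = 6; the orange and the steel wedge stand in them, either way round, their axes parallel to the caddy's. Origin under the middle. Pocket walls end at z = 42, the wedge heads stand free above.
- tray: White plastic tray fixed to the bench, 190 x 170 mm, walls 25 mm high and 4 mm thick, floor at z = 4; origin under the middle. Holds the block and two bone fragments.
- steel_wedge: Bare steel wedge of the same shape and size as the orange one, in the other pocket of the caddy; too hard for this sample, leave it.
- bone_a: Brown bone fragment, about 35 mm, in the tray; leave it.
- bone_b: Smaller brown bone fragment, about 29 mm, in the tray; leave it.
- jar_a: White jar with black lid, 60 mm across, 85 mm tall, beyond the jig; leave it.
- jar_b: Amber jar with black lid, 60 mm across, 75 mm tall, beyond the jig; leave it.
- cup: White plastic cup, 72 mm across, 90 mm tall, beyond the jig; leave it.
- brush: Flat brush with wooden handle lying on the bench beyond the tray; leave it.

How it is judged:
On the way, in this order (a step that is already met when the one before it is completed fails the run):
1. the block stands on the floor of the jig's bay, square to the jig (z of block in the frame of jig between 0.006 and 0.0135 m and x of block in the frame of jig between -0.008 and 0.008 m and y of block in the frame of jig between -0.026 and -0.006 m and angle between block's own z axis and vertical below 0.08 rad and angle between the x axis of block and the x axis of jig, either way round below 0.12 rad), for 0.2 s.
2. the orange wedge, thin end down, is started in the gap between the block and the sloped wall (all of step 1 and x of wedge in the frame of jig between -0.018 and 0.018 m and y of wedge in the frame of jig between -0.002 and 0.024 m and z of wedge in the frame of jig between 0.006 and 0.062 m and angle between the x axis of wedge and the x axis of jig, either way round below 0.2 rad and angle between wedge's own z axis and vertical below 0.25 rad), for 0.2 s.
At the end, for the whole second after the job is handed in: Block upright (0.08 rad) on the jig floor, within 8 mm of the middle line, square within 0.12 rad. Orange wedge in the gap thin end down (0.1 rad), within 18 mm of the middle line, square within 0.2 rad, thin end under 50 mm in the jig frame, pressing the block with 5 to 22 N; both at rest (all of step 1 and x of wedge in the frame of jig between -0.018 and 0.018 m and y of wedge in the frame of jig between -0.002 and 0.024 m and z of wedge in the frame of jig between 0.006 and 0.05 m and angle between the x axis of wedge and the x axis of jig, either way round below 0.2 rad and angle between wedge's own z axis and vertical below 0.1 rad and contact force between wedge and block between 5 and 22 N and linear speed of each of block, wedge below 0.01 m/s); the robot touches nothing.
It fails at once if the wedge squeezes the block with more than 22 N (contact force between wedge and block above 22 N).
It fails at once if the steel wedge, a bone fragment, a jar, the cup or the brush is moved more than 20 mm (distance of any of steel_wedge, bone_a, bone_b, jar_a, jar_b, cup, brush from where it was at the start of the episode above 0.02 m).
It also fails if it takes over 72 s, if anything falls off the work surface, if the arm or the gripper's body presses on something with over 40 N, if the wrist force passes 120 N, or if a joint passes its speed limit or range.

## Working session

There is one attempt and no reset: what is moved stays moved. The work goes in short steps, Python scripts to look and compute and a tool call to move; the robot and the scene stay as the last step left them, time stands still between calls to the robot, and variables do not carry over. Pictures are saved under pics/ and viewed, at most 10 in all, crops included, and the job is handed in when it is done.

Besides the shell and the picture viewer there is one more tool, called in YAML: its name, and indented under it one key for each argument. step_arm: Moves the arm, as the interface text tells. Its arguments: {"type":"object","properties":{"motion":{"type":"array","items":{"type":"array","items":{"type":"number"}}},"force":{"type":"number"}},"required":["motion"]}

```bash
mkdir -p pics
cat > h.py <<'E'
import numpy as np,cv2
from station import ctrl
def snap(n,f,crop=None,s=1):
    im=ctrl.grab_frame(n)[:,:,::-1].copy()
    cv2.imwrite(f'pics/raw_{f}.png',im)
    save(im,f,crop,s)
def save(im,f,crop=None,s=1):
    if crop: a,b,c,d=crop; im=im[b:d,a:c]
    cv2.imwrite(f'pics/{f}.png',cv2.resize(im,None,fx=s,fy=s,interpolation=cv2.INTER_CUBIC))
def ray(m,uv,z):
    R=cv2.Rodrigues(np.array(m['rvec'],float))[0];t=np.array(m['tvec'],float).ravel()
    d=R.T@np.array([(uv[0]-m['cx'])/m['fx'],(uv[1]-m['cy'])/m['fy'],1]);c=-R.T@t
    return c+d*(z-c[2])/d[2]
def proj(m,P):
    K=np.array([[m['fx'],0,m['cx']],[0,m['fy'],m['cy']],[0,0,1]])
    return cv2.projectPoints(np.array(P,float).reshape(-1,1,3),np.array(m['rvec'],float),np.array(m['tvec'],float),K,None)[0].reshape(-1,2)
E
python3 - <<'E'
from h import *
print(ctrl.sense())
snap('top','top',None,1.56);snap('scene','scene',None,1.56)
for n in('top','scene','wrist'):print(n,ctrl.camera_model(n))
E
```

```text
{'clock': 0.0, 'qpos': array([-1.43577747,  0.38382099,  0.04382226,  1.59956796, -0.01791527,
        1.16117879, -0.04992591]), 'joint_vel': array([ 0.00012488, -0.00068105, -0.00013752,  0.00125041, -0.00020118,
       -0.00227175, -0.00266157]), 'joint_torque': array([-1.19054224e-05, -4.33455491e+01,  1.02426969e+00, -2.49511474e+01,
        1.04636248e-02,  1.12577455e-02,  2.29383978e-06]), 'position': array([0.14974738, 0.63155814, 0.22989879]), 'orientation': array([ 1.16117443e-01,  9.93234651e-01, -1.28826890e-03, -9.03129228e-05]), 'contact_force': array([-0.20134067,  0.09720728, -0.09846563]), 'moment': array([0.0328591 , 0.0391595 , 0.01972812]), 'grip_force': 0.0, 'opening': 0.998647280217407}
top {'fx': 401.8456419744179, 'fy': 401.8456419744179, 'cx': 255.34550835758589, 'cy': 192.90483993097382, 'rvec': array([ 2.1513886 , -2.11037431,  0.19563883]), 'tvec': array([-0.03412023,  0.59949744,  0.8997721 ])}
scene {'fx': 443.505477124307, 'fy': 443.505477124307, 'cx': 256.9680607130717, 'cy': 189.44489244091727, 'rvec': array([ 2.34703853,  0.99971734, -0.31757003]), 'tvec': array([-0.3935902 , -0.3048373 ,  1.38966539])}
wrist {'fx': 333.39664445482185, 'fy': 333.39664445482185, 'cx': 256.60649682135903, 'cy': 188.38827704663117, 'rvec': array([-2.27364133, -1.79784928, -0.26388796]), 'tvec': array([-0.64924908, -0.03709348,  0.38008949])}
```

View pics/top.png

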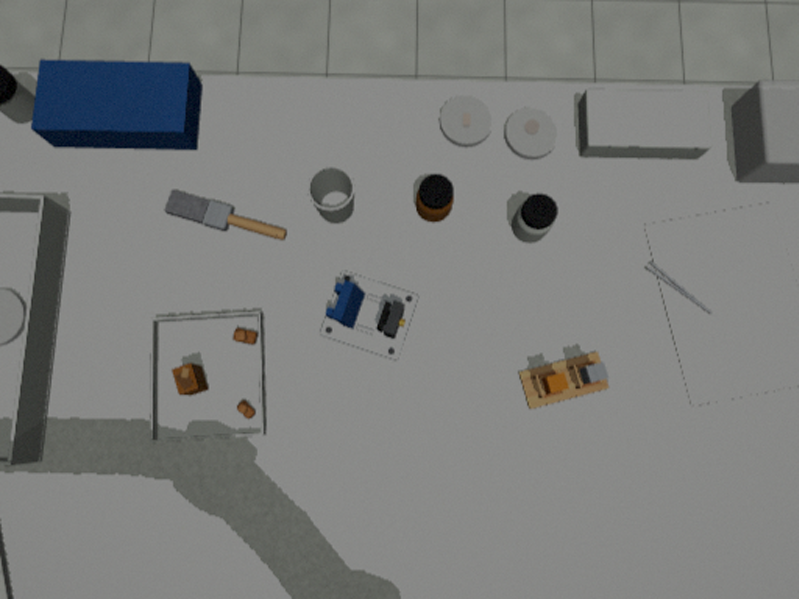

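View pics/scene.png

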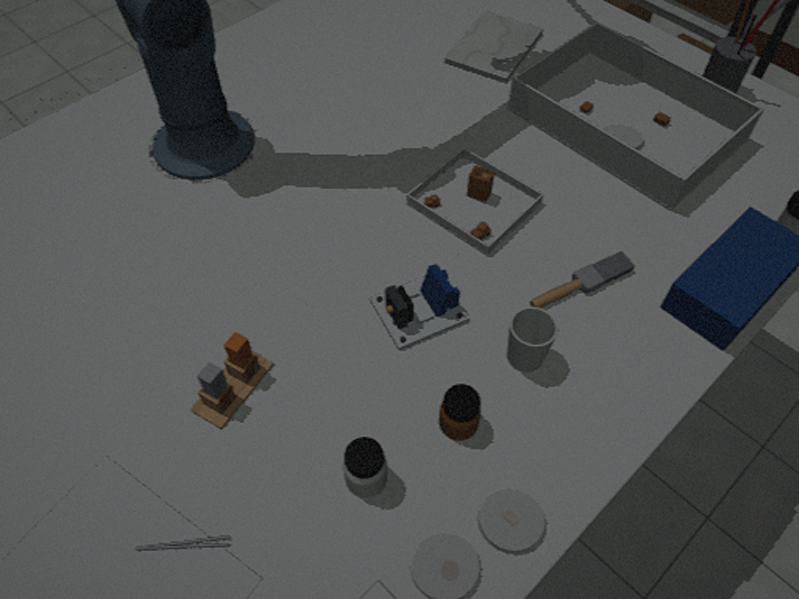

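The top view shows the block at about (190,378), the jig at (370,315) and the caddy at (563,380), orange wedge on its left at (555,383). I'm enlarging each of these next.

Run:
```python
from h import *
im=cv2.imread('pics/raw_top.png')
def g(a,b,w,h,s):
    c=cv2.resize(im[b:b+h,a:a+w],None,fx=s,fy=s,interpolation=cv2.INTER_CUBIC)
    c=cv2.convertScaleAbs(c,alpha=1.6)
    for i in range(0,w,10):
        cv2.line(c,(i*s,0),(i*s,5 if i%20 else 12),(0,0,255),1); cv2.line(c,(0,i*s),(5 if i%20 else 12,i*s),(0,0,255),1)
    return c
J=g(200,170,72,66,11);cv2.imwrite('pics/jig.png',J[:600])
B=g(95,215,50,50,8);C=g(325,215,70,50,8);cv2.imwrite('pics/bc.png',np.hstack([B[:,:240+0] if 0 else B,C])[:, :800]) 
m=ctrl.camera_model('top')
for n,uv,z in[('blocktop',(119,241),.059),('wedge',(355,245),.088),('jig',(236,202),.01)]:print(n,ray(m,uv,z))
R=cv2.Rodrigues(m['rvec'])[0];print(-R.T@m['tvec'])
```

```text
blocktop [0.48028874 0.28930972 0.059     ]
wedge [ 0.4799069  -0.24752838  0.088     ]
jig [0.5840674  0.02462997 0.01      ]
[ 0.4315908  -0.01895388  0.99172644]
```

View pics/jig.png

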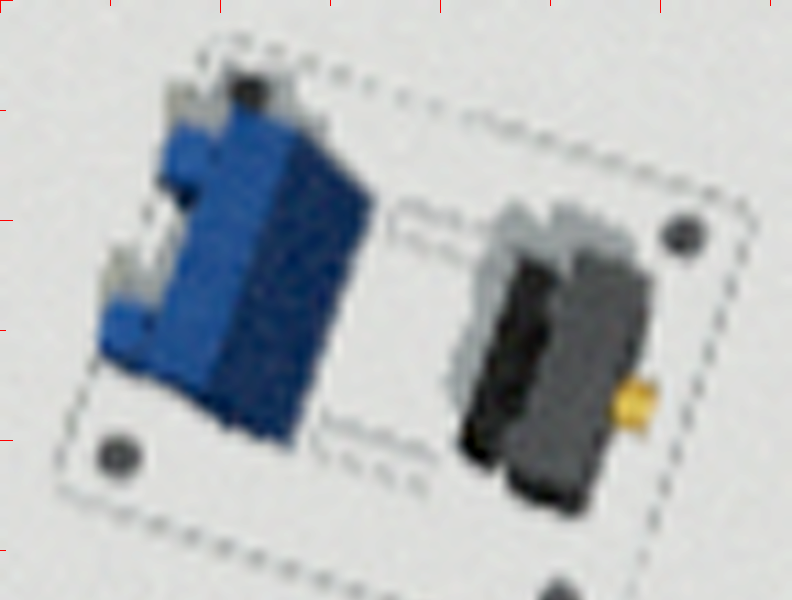

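View pics/bc.png

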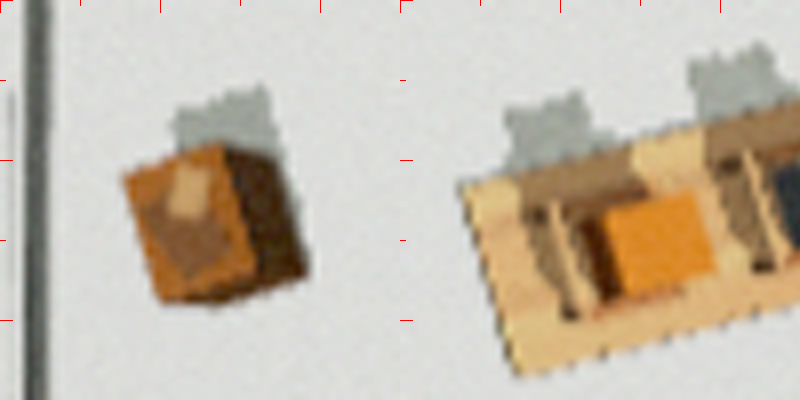

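The crops give clear corners for the jig plate, blue wall face and block top. I'll fit the poses to these.

```bash
cat >> h.py <<'E'
from scipy.optimize import least_squares
from scipy.spatial.transform import Rotation as Ro
def fit(m,uv,P,z0,x0):
    P=np.array(P,float)/1000;uv=np.array(uv,float)
    def W(p):
        c,s=np.cos(p[2]),np.sin(p[2]);return np.c_[p[0]+c*P[:,0]-s*P[:,1],p[1]+s*P[:,0]+c*P[:,1],z0+P[:,2]]
    r=least_squares(lambda p:(proj(m,W(p))-uv).ravel(),x0)
    return np.r_[r.x[:2],np.degrees(r.x[2])],np.round(r.fun.reshape(-1,2),1)
E
python3 - <<'E'
from h import *
m=ctrl.camera_model('top')
uv=np.array([(210,40),(760,215),(60,490),(300,140),(212,392),(372,200),(290,445)])/11+[200,170]
print(fit(m,uv,[(55,65,10),(55,-65,10),(-55,65,10),(30,19.5,70),(-30,19.5,70),(30,4.5,10),(-30,4.5,10)],0,[.58,.02,-.3]))
uv=np.array([(123,175),(222,143),(258,272),(160,302)])/8+[95,215]
print(fit(m,uv,[(20,15,55),(20,-15,55),(-20,-15,55),(-20,15,55)],.004,[.48,.29,.28]))
# caddy wedge head top: corners
uv=np.array([(603,213),(695,193),(716,275),(630,297)]);uv=(uv-[400,0])/8+[325,215]
for s in(1,-1):print(fit(m,uv,[(12,13.5,82),(12,-13.5,82),(-12,-13.5,82),(-12,13.5,82)],.006,[.48,-.25,.2]));break
w=ctrl.camera_model('wrist');R=cv2.Rodrigues(w['rvec'])[0];c=-R.T@w['tvec'];s=ctrl.sense()
T=Ro.from_quat(s['orientation']).as_matrix();print('cam in tool',T.T@(c-s['position']),'axes',(R@T).round(3),'tool',T.round(3))
E
```

```text
(array([  0.58619902,   0.02918496, -17.93275882]), array([[-2. , -1.4],
       [-2.9, -0.6],
       [-3.7, -1.1],
       [ 2.2, -0.3],
       [ 1.5,  0.8],
       [ 2.7,  1.1],
       [ 2. ,  1.5]]))
(array([ 0.47607494,  0.28934169, 19.71901593]), array([[-0.1, -0.2],
       [ 0.1, -0.4],
       [ 0.2,  0. ],
       [-0.2,  0.5]]))
(array([ 0.47879963, -0.25338035, 14.50986062]), array([[-0. ,  0.1],
       [ 0.1, -0.2],
       [ 0.4,  0. ],
       [-0.5,  0.1]]))
cam in tool [ 0.07439168  0.00041499 -0.14348746] axes [[-0.     1.    -0.001]
 [-0.957 -0.    -0.289]
 [-0.289  0.001  0.957]] tool [[-0.973  0.231 -0.   ]
 [ 0.231  0.973 -0.002]
 [-0.    -0.002 -1.   ]]
```

Careful with the scale: shifts go in shares of 75 cm and turns go in shares of 360 degrees. That gives: -34.3 cm / 75 = -0.4573, 32.6 cm / 75 = 0.4347, -57 degrees / 360 = -0.1583.

step_arm:
  motion:
    - [0, 0, -0.1583, 0.4347, -0.4573, -0.0267, -1]
    - [0, 0, -0.1583, 0.4347, -0.4573, -0.0267, -1]
    - [0, 0, -0.1583, 0.4347, -0.4573, -0.0267, -1]
    - [0, 0, -0.1583, 0.4347, -0.4573, -0.0267, -1]
    - [0, 0, -0.1583, 0.4347, -0.4573, -0.0267, -1]
    - [0, 0, -0.1583, 0.4347, -0.4573, -0.0267, -1]
    - [0, 0, -0.1583, 0.4347, -0.4573, -0.0267, -1]
    - [0, 0, -0.1583, 0.4347, -0.4573, -0.0267, -1]
    - [0, 0, -0.1583, 0.4347, -0.4573, -0.0267, -1]
    - [0, 0, -0.1583, 0.4347, -0.4573, -0.0267, -1]
    - [0, 0, -0.1583, 0.4347, -0.4573, -0.0267, -1]
    - [0, 0, -0.1583, 0.4347, -0.4573, -0.0267, -1]
    - [0, 0, -0.1583, 0.4347, -0.4573, -0.0267, -1]
    - [0, 0, -0.1583, 0.4347, -0.4573, -0.0267, -1]
    - [0, 0, -0.1583, 0.4347, -0.4573, -0.0267, -1]
    - [0, 0, -0.1583, 0.4347, -0.4573, -0.0267, -1]
    - [0, 0, -0.1583, 0.4347, -0.4573, -0.0267, -1]
    - [0, 0, -0.1583, 0.4347, -0.4573, -0.0267, -1]

```text
clock: 1.6
position: [0.4748, 0.291, 0.2112]
orientation: [0.575, 0.818, -0.0, -0.0]
contact_force: [0.5, 0.7, 0.5]
opening: 1.003
grip_force: 0.0
```

Run:
```python
from h import *
import pickle
m=ctrl.camera_model('wrist');snap('wrist','w1',None,1.56);pickle.dump(m,open('w1.pkl','wb'))
s=ctrl.sense();print(s['clock'],s['position'],s['joint_vel'].max(),s['qpos'][6])
```

```text
1.65 [0.47510157 0.29069281 0.21123917] 0.006544311369186055 -0.17887129526315157
```

View pics/w1.png

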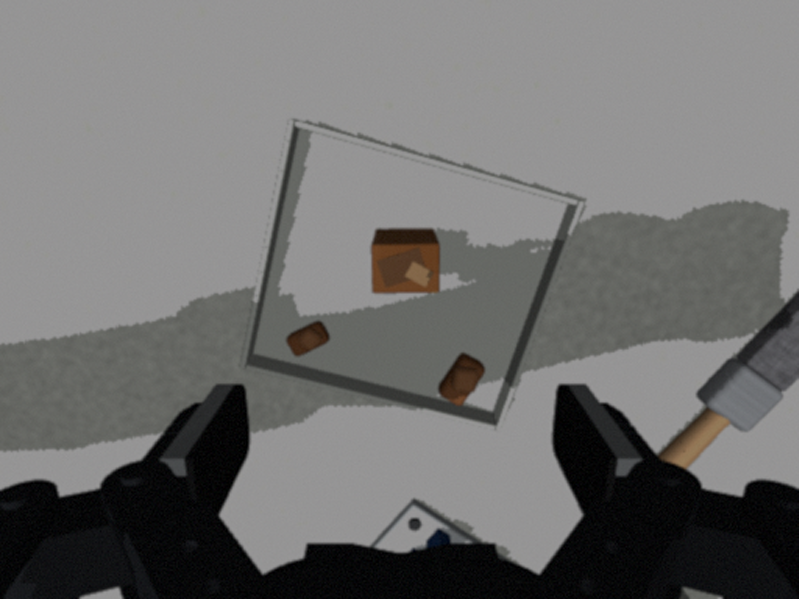

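Block's top face runs from (373,243) to (440,292), and it is square to the gripper. I'll fit it from this view.

Run:
```python
from h import *
import pickle
m=pickle.load(open('w1.pkl','rb'))
im=cv2.imread('pics/raw_w1.png').astype(int)
uv=np.array([(373,243),(438.5,243),(440,293),(373,293)])/1.5625
# which corner is which: find by ray
P=np.array([ray(m,u,.059) for u in uv]);print(P.round(4),P.mean(0))
e=P[1]-P[0];print(np.degrees(np.arctan2(e[1],e[0])),np.linalg.norm(e),np.linalg.norm(P[3]-P[0]))
s=ctrl.sense();T=Ro.from_quat(s['orientation']).as_matrix();print(np.degrees(np.arctan2(T[1,1],T[0,1])),s['position'])
```

```text
[[0.4539 0.3007 0.059 ]
 [0.4894 0.3135 0.059 ]
 [0.501  0.2857 0.059 ]
 [0.4637 0.2723 0.059 ]] [0.4769807  0.29304936 0.059     ]
19.842598803579758 0.037712766468567895 0.030050140707686673
19.812677122878178 [0.47510157 0.29069281 0.21123917]
```

To row units: -18.7 cm / 75 = -0.2493, -16 cm / 75 = -0.2133.

step_arm:
  motion:
    - [0, 0, 0, 0.0027, 0.0013, -0.0533, -1]
    - [0, 0, 0, 0.0027, 0.0013, -0.1067, -1]
    - [0, 0, 0, 0.0027, 0.0013, -0.16, -1]
    - [0, 0, 0, 0.0027, 0.0013, -0.2133, -1]
    - [0, 0, 0, 0.0027, 0.0013, -0.2493, -1]
    - [0, 0, 0, 0.0027, 0.0013, -0.2493, -1]
    - [0, 0, 0, 0.0027, 0.0013, -0.2493, -1]
    - [0, 0, 0, 0.0027, 0.0013, -0.2493, 1]
    - [0, 0, 0, 0.0027, 0.0013, -0.2493, 1]
    - [0, 0, 0, 0.0027, 0.0013, -0.2493, 1]
    - [0, 0, 0, 0.0027, 0.0013, -0.2493, 1]
    - [0, 0, 0, 0.0027, 0.0013, -0.2493, 1]
    - [0, 0, 0, 0.0027, 0.0013, -0.2493, 1]
    - [0, 0, 0, 0.0027, 0.0013, -0.2493, 1]
  force: 35

```text
clock: 2.82
position: [0.4795, 0.2917, 0.0265]
orientation: [0.576, 0.817, 0.002, 0.0]
contact_force: [-0.6, -0.4, 7.4]
opening: 0.462
grip_force: 36.3
```

To row units: 20 cm / 75 = 0.2667, 17 cm / 75 = 0.2267.

step_arm:
  motion:
    - [0, 0, 0, 0, 0, 0.0267, 1]
    - [0, 0, 0, 0, 0, 0.0667, 1]
    - [0, 0, 0, 0, 0, 0.12, 1]
    - [0, 0, 0, 0, 0, 0.1733, 1]
    - [0, 0, 0, 0, 0, 0.2267, 1]
    - [0, 0, 0, 0, 0, 0.2667, 1]
    - [0, 0, 0, 0, 0, 0.2667, 1]

```text
clock: 3.4
position: [0.4825, 0.293, 0.2327]
orientation: [0.576, 0.817, 0.008, 0.002]
contact_force: [1.6, 0.3, 0.1]
opening: 0.463
grip_force: 35.7
```

Run:
```python
from h import *
m=ctrl.camera_model('top')
uv=np.array([(300,140),(212,392),(372,200),(290,445)])/11+[200,170]
r=fit(m,uv,[(30,19.5,70),(-30,19.5,70),(30,4.5,10),(-30,4.5,10)],0,[.58,.02,-.3]);print(r)
p=r[0];c,s=np.cos(np.radians(p[2])),np.sin(np.radians(p[2]));print('bay',p[0]+12.5e-3*s,p[1]-12.5e-3*c)
s=ctrl.sense();print(s['position'],s['opening'],s['contact_force'])
```

```text
(array([  0.58822772,   0.03414651, -16.49432277]), array([[-0.3, -1.1],
       [-0.4,  0.2],
       [ 0.4,  0.2],
       [ 0.3,  0.7]]))
bay 0.5846787155057073 0.02216090757597547
[0.48254455 0.29296826 0.23274584] 0.46321658262689624 [1.60236525 0.25025459 0.07219978]
```

To row units: -27 cm / 75 = -0.36, 10.8 cm / 75 = 0.144, -37 degrees / 360 = -0.1028.

step_arm:
  motion:
    - [0, 0, -0.0111, 0.016, -0.04, 0.0267, 1]
    - [0, 0, -0.0222, 0.032, -0.08, 0.04, 1]
    - [0, 0, -0.0333, 0.048, -0.12, 0.04, 1]
    - [0, 0, -0.0444, 0.064, -0.16, 0.04, 1]
    - [0, 0, -0.0556, 0.08, -0.2, 0.04, 1]
    - [0, 0, -0.0667, 0.096, -0.24, 0.04, 1]
    - [0, 0, -0.0778, 0.112, -0.28, 0.04, 1]
    - [0, 0, -0.0889, 0.128, -0.32, 0.04, 1]
    - [0, 0, -0.1, 0.1413, -0.3533, 0.04, 1]
    - [0, 0, -0.1028, 0.144, -0.36, 0.04, 1]
    - [0, 0, -0.1028, 0.144, -0.36, 0.04, 1]
    - [0, 0, -0.1028, 0.144, -0.36, 0.04, 1]
    - [0, 0, -0.1028, 0.144, -0.36, 0.04, 1]

```text
clock: 4.48
position: [0.5853, 0.0229, 0.2537]
orientation: [0.805, 0.594, -0.0, -0.001]
contact_force: [0.0, 0.4, -1.1]
opening: 0.463
grip_force: 35.6
```

Run:
```python
from h import *
import pickle
m=ctrl.camera_model('wrist');snap('wrist','w2',(100,60,400,285),2.66);pickle.dump(m,open('w2.pkl','wb'))
s=ctrl.sense();print(s['clock'],s['position'],s['orientation'],s['joint_vel'].max(),s['qpos'][6])
T=Ro.from_quat(s['orientation']).as_matrix();print(np.degrees(np.arctan2(T[1,1],T[0,1])),T[:,2])
```

```text
4.5333 [0.58533413 0.02314916 0.25380138] [ 8.04346285e-01  5.94160158e-01 -4.32167514e-05 -8.70975882e-04] 0.004662474916339841 -0.23591708342915968
-17.094358084619024 [-0.00110452  0.00134978 -0.99999848]
```

View pics/w2.png

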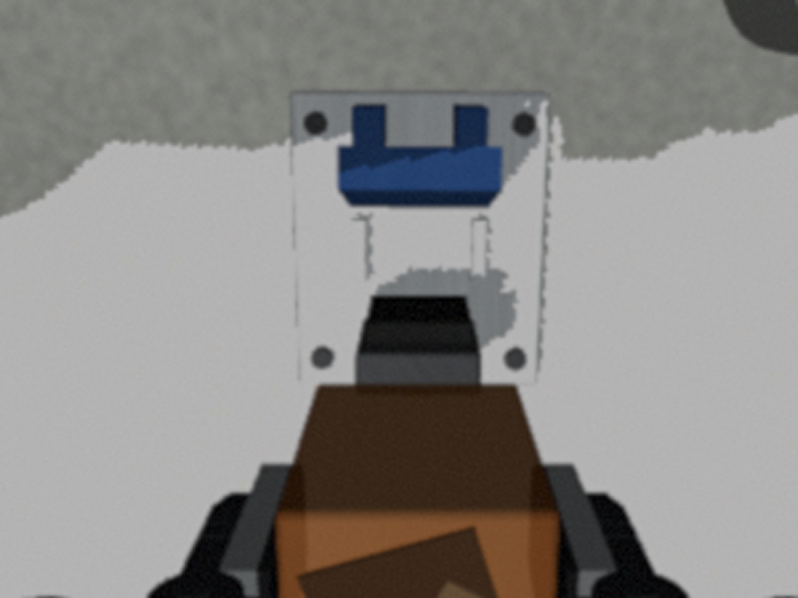

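Jig is seen square: wall front top edge from (342,190) to (500,190), its foot from (350,206) to (490,206), and plate corners at (291,92), (550,92), (300,380) and (537,382). The held block is square in the grip.

Run:
```python
from h import *
import pickle
m=pickle.load(open('w2.pkl','rb'))
uv=np.array([(340,190),(501,190),(350,206),(490,206)])/2.66+[100,60]
P=[(-30,19.5,70),(30,19.5,70),(-30,4.5,10),(30,4.5,10)]
r=fit(m,uv,P,0,[.58,.02,-.3]);print(r)
p=r[0];c,s=np.cos(np.radians(p[2])),np.sin(np.radians(p[2]));print('bay',p[0]+12.5e-3*s,p[1]-12.5e-3*c)
def J(q):
    d=q[:2]-p[:2];return np.array([c*d[0]+s*d[1],-s*d[0]+c*d[1]])*1000
for n,u,z in [('plate',(291,92),.01),('plate',(550,92),.01),('plate',(300,380),.01),('plate',(537,382),.01),('padtop',(372,297),.06),('padtop',(467,297),.06),('lipfar R',(480,218),.016),('lipfar L',(361,218),.016),('holeTL',(316,123),.01),('holeTR',(525,124),.01),('holeBR',(515,357),.01),('BL',(322,357),.01)]:
    print(n,J(ray(m,np.array(u)/2.66+[100,60],z)).round(1))
# block front-bottom/top edges rel tool
for z,us in((.2538-.022+.0045,((318,386),(519,386))),(.2538-.022+.0595,((277,513),(558,513)))):
    print('block edge',[J(ray(m,np.array(u)/2.66+[100,60],z)).round(1) for u in us])
print('tcp',J(np.array(ctrl.sense()['position'])))
```

```text
(array([  0.58975287,   0.03645395, -17.1478805 ]), array([[-0.6, -0.3],
       [ 0.5, -0.2],
       [ 0.5,  0.3],
       [-0.4,  0.3]]))
bay 0.5860673785634383 0.02450961049499077
plate [-54.4  52.7]
plate [54.5 52.7]
plate [-55.4 -75.5]
plate [ 54.1 -76.3]
padtop [-18.9 -23.6]
padtop [ 18.3 -23.6]
lipfar R [25.8  0.6]
lipfar L [-25.5   0.5]
holeTL [-44.3  40. ]
holeTR [44.5 39.6]
holeBR [ 43.6 -64.2]
BL [-44.9 -64.3]
block edge [array([-19.9,   2.4]), array([18.8,  2.5])]
block edge [array([-19.3,   4.2]), array([17.9,  4.2])]
tcp [ -0.2995338  -14.01616672]
```

To row units: -21.8 cm / 75 = -0.2907, -21.5 cm / 75 = -0.2867.

step_arm:
  motion:
    - [0, 0, 0, 0, -0.0013, -0.04, 1]
    - [0, 0, 0, 0, -0.0013, -0.08, 1]
    - [0, 0, 0, 0, -0.0013, -0.12, 1]
    - [0, 0, 0, 0, -0.0013, -0.16, 1]
    - [0, 0, 0, 0, -0.0013, -0.2, 1]
    - [0, 0, 0, 0, -0.0013, -0.2267, 1]
    - [0, 0, 0, 0, -0.0013, -0.2467, 1]
    - [0, 0, 0, 0, -0.0013, -0.2667, 1]
    - [0, 0, 0, 0, -0.0013, -0.28, 1]
    - [0, 0, 0, 0, -0.0013, -0.2867, 1]
    - [0, 0, 0, 0, -0.0013, -0.2907, 1]
    - [0, 0, 0, 0, -0.0013, -0.2907, 1]
    - [0, 0, 0, 0, -0.0013, -0.2907, 1]
    - [0, 0, 0, 0, -0.0013, -0.2907, 1]

```text
clock: 5.7
position: [0.5869, 0.0196, 0.0373]
orientation: [0.806, 0.593, 0.001, 0.0]
contact_force: [-0.1, -0.2, -0.7]
opening: 0.461
grip_force: 35.7
```

Run:
```python
from h import *
s=ctrl.sense();print(s['clock'],s['position'],s['contact_force'],s['moment'],s['opening'])
```

```text
5.7 [0.58687558 0.0195821  0.03732351] [-0.08907548 -0.20791544 -0.69940573] [-0.04507769  0.01332851  0.00837706] 0.4614433381080991
```

step_arm:
  motion:
    - [0, 0, 0, 0, 0, 0, 1]
    - [0, 0, 0, 0, 0, 0, 1]
    - [0, 0, 0, 0, 0, 0, 1]
    - [0, 0, 0, 0, 0, 0, 1]

```text
clock: 6.03
position: [0.5861, 0.0195, 0.0366]
orientation: [0.806, 0.592, 0.0, 0.0]
contact_force: [-1.1, 0.1, -1.3]
opening: 0.458
grip_force: 35.7
```

To row units: -0.4 cm / 75 = -0.0053, -0.3 cm / 75 = -0.004.

step_arm:
  motion:
    - [0, 0, 0, 0, 0.0033, 0, 1]
    - [0, 0, 0, 0, 0.0033, 0, 1]
    - [0, 0, 0, 0, 0.0033, -0.0013, 1]
    - [0, 0, 0, 0, 0.0033, -0.0027, 1]
    - [0, 0, 0, 0, 0.0033, -0.004, 1]
    - [0, 0, 0, 0, 0.0033, -0.0053, 1]
    - [0, 0, 0, 0, 0.0033, -0.0053, 1]
    - [0, 0, 0, 0, 0.0033, -0.0053, 1]

```text
clock: 6.7
position: [0.5859, 0.0219, 0.0326]
orientation: [0.806, 0.592, -0.0, -0.0]
contact_force: [-1.5, 0.1, 3.7]
opening: 0.462
grip_force: 36.0
```

To row units: 22 cm / 75 = 0.2933, 20 cm / 75 = 0.2667.

step_arm:
  motion:
    - [0, 0, 0, 0, 0, 0, 0]
    - [0, 0, 0, 0, 0, 0, -0.3]
    - [0, 0, 0, 0, 0, 0, -0.8]
    - [0, 0, 0, 0, 0, 0, -0.8]
    - [0, 0, 0, 0, 0, 0, -0.8]
    - [0, 0, 0, 0, 0, 0.0267, -0.8]
    - [0, 0, 0, 0, 0, 0.0667, -0.8]
    - [0, 0, 0, 0, 0, 0.12, -0.8]
    - [0, 0, 0, 0, 0, 0.1733, -0.8]
    - [0, 0, 0, 0, 0, 0.2267, -0.8]
    - [0, 0, 0, 0, 0, 0.2667, -1]
    - [0, 0, 0, 0, 0, 0.2933, -1]
    - [0, 0, 0, 0, 0, 0.2933, -1]
    - [0, 0, 0, 0, 0, 0.2933, -1]

```text
clock: 7.87
position: [0.5869, 0.022, 0.2539]
orientation: [0.806, 0.592, 0.002, 0.001]
contact_force: [0.3, 0.6, -0.4]
opening: 1.003
grip_force: 0.0
```

Run:
```python
from h import *
import pickle
m=ctrl.camera_model('wrist');snap('wrist','w3',(150,70,350,220),4);pickle.dump(m,open('w3.pkl','wb'))
s=ctrl.sense();print(s['clock'],s['position'],s['orientation'],s['contact_force'])
```

```text
7.9167 [0.58563437 0.02207629 0.2520388 ] [ 8.05575583e-01  5.92492963e-01  7.36986880e-05 -2.51892893e-04] [-0.3428387  -0.78342937 -0.71960198]
```

View pics/w3.png

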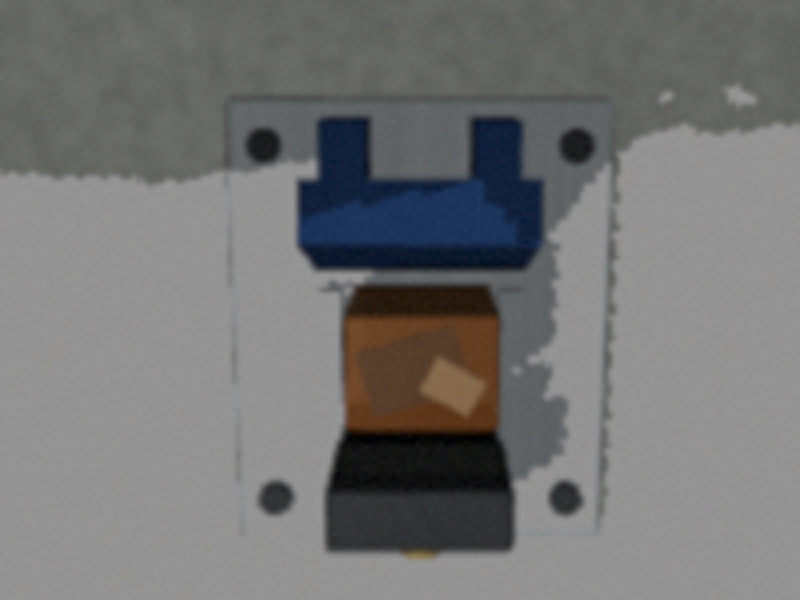

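Block stands square in the bay: its top face runs (345,317) to (499,432) and the black pad lies just behind. I'm measuring it and moving on to view the caddy.

Run:
```python
from h import *
import pickle
m=pickle.load(open('w3.pkl','rb'));g=lambda a:np.array(a)/4+[150,70]
r=fit(m,g([(298,247),(543,247),(314,268),(529,268)]),[(-30,19.5,70),(30,19.5,70),(-30,4.5,10),(30,4.5,10)],0,[.58,.02,-.3]);print(r)
p=r[0];c,s=np.cos(np.radians(p[2])),np.sin(np.radians(p[2]))
def J(q):
    d=q[:2]-p[:2];return np.array([c*d[0]+s*d[1],-s*d[0]+c*d[1]])*1000
for n,u,z in[('tl',(345,317),.065),('tr',(499,317),.065),('br',(499,432),.065),('bl',(345,432),.065),('foot',(360,287),.01),('stoptopL',(327,490),.065),('stoptopR',(513,490),.065)]:print(n,J(ray(m,g(u),z)).round(1))
```

```text
(array([  0.58964063,   0.0363458 , -17.33973128]), array([[-0.1, -0.6],
       [ 0.2, -0.7],
       [ 1. ,  0.8],
       [-1.1,  0.7]]))
tl [-19.1   0.8]
tr [19.6  0.8]
br [ 20.1 -29.2]
bl [-19.6 -29.1]
foot [-17.8  -0.1]
stoptopL [-24.6 -44.8]
stoptopR [ 24.  -44.8]
```

To row units: -27.5 cm / 75 = -0.3667, -25 cm / 75 = -0.3333, 32 degrees / 360 = 0.0889.

step_arm:
  motion:
    - [0, 0, 0.0111, -0.0133, -0.0333, 0, -1]
    - [0, 0, 0.0222, -0.0333, -0.08, 0, -1]
    - [0, 0, 0.0333, -0.0533, -0.1333, 0, -1]
    - [0, 0, 0.0444, -0.0733, -0.1867, 0, -1]
    - [0, 0, 0.0556, -0.0933, -0.24, 0, -1]
    - [0, 0, 0.0667, -0.1133, -0.2933, 0, -1]
    - [0, 0, 0.0778, -0.1333, -0.3333, 0, -1]
    - [0, 0, 0.0889, -0.1427, -0.3667, 0, -1]
    - [0, 0, 0.0889, -0.1427, -0.3667, 0, -1]
    - [0, 0, 0.0889, -0.1427, -0.3667, 0, -1]
    - [0, 0, 0.0889, -0.1427, -0.3667, 0, -1]
    - [0, 0, 0.0889, -0.1427, -0.3667, 0, -1]

```text
clock: 8.92
position: [0.4793, -0.2508, 0.251]
orientation: [0.61, 0.792, -0.0, -0.001]
contact_force: [-0.1, 0.2, 0.0]
opening: 1.003
grip_force: 0.0
```

Run:
```python
from h import *
import pickle
m=ctrl.camera_model('wrist');snap('wrist','w4',(150,70,350,220),4);pickle.dump(m,open('w4.pkl','wb'))
s=ctrl.sense();print(s['clock'],s['position'],s['orientation'],s['qpos'])
T=Ro.from_quat(s['orientation']).as_matrix();print(np.degrees(np.arctan2(T[1,1],T[0,1])))
```

```text
8.9667 [ 0.47953247 -0.25077184  0.2513001 ] [ 6.09742900e-01  7.92598733e-01 -1.57297747e-04 -9.05234484e-04] [-0.29677339  0.1935195   0.79301969  1.86702829 -0.15108218  1.14409618
  0.80932782]
14.858180422130548
```

View pics/w4.png

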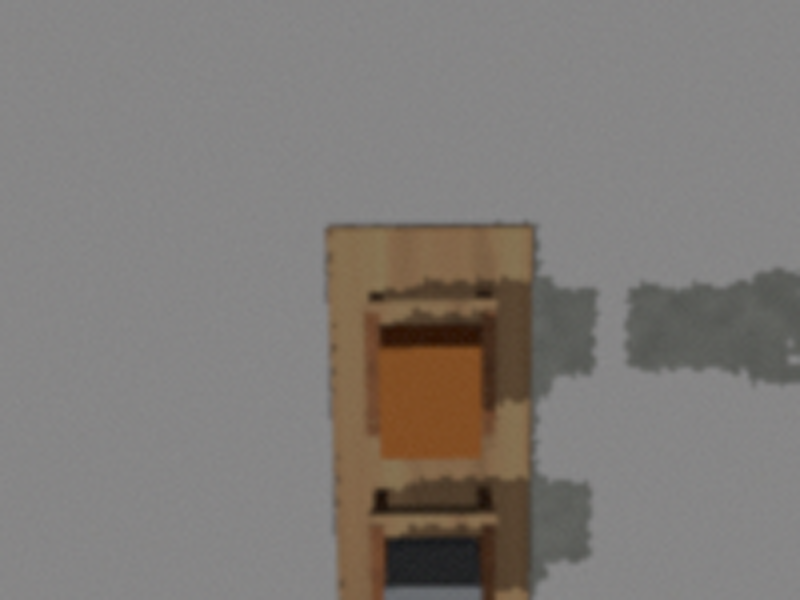

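Orange head's top runs (380,347) to (482,458) here. To tell which side slopes, I'll compare both possibilities with the orange pixels in the scene image.

Run:
```python
from h import *
import pickle
m=pickle.load(open('w4.pkl','rb'));g=lambda a:np.array(a)/4+[150,70]
uv=g([(482,347),(380,347),(380,458),(482,458)])
# caddy-like frame yaw ~14.86; x right in image = tool y
r=fit(m,uv,[(12,13.5,82),(-12,13.5,82),(-12,-13.5,82),(12,-13.5,82)],.006,[.479,-.25,.26]);print(r)
p=r[0];a=np.radians(p[2]);c,s=np.cos(a),np.sin(a)
W=lambda P:np.array([[p[0]+c*x-s*y,p[1]+s*x+c*y,z] for x,y,z in np.array(P)/1000])
def J(q):
    d=q[:2]-p[:2];return np.array([c*d[0]+s*d[1],-s*d[0]+c*d[1]])*1000
print('caddy end z6/42',[J(ray(m,g(u),z)).round(1) for u in((330,225),(533,225)) for z in(.006,.042)])
print('pocket wall',[J(ray(m,g((430,v)),.042)).round(1) for v in(300,325,480)])
mt=ctrl.camera_model('top')
print('caddy corners top z6',[J(ray(mt,np.array(u)/1.5625,.006)).round(1) for u in((519,380),(600,352),(608,388),(531,408))])
ms=ctrl.camera_model('scene');im=cv2.imread('pics/raw_scene.png');hsv=cv2.cvtColor(im,cv2.COLOR_BGR2HSV)
x0,y0,x1,y1=138,205,178,252
for side in(1,-1): # slope toward +y' or -y'
    mask=np.zeros(im.shape[:2],np.uint8)
    o=-6.5
    for poly in ([(x,side*(y+o),z+6) for x in(-12,12) for y in(-7,20) for z in(52,82)],[(x,side*(y+o),z+6) for x in(-12,12) for y,z in((-7,36),(16,36),(-7,52),(20,52))]):
        h=cv2.convexHull(proj(ms,W(poly)).round().astype(np.int32));cv2.fillConvexPoly(mask,h,1)
    print(side)
    for v in range(y0,y1):
        print(v,''.join(('#' if mask[v,u] else '.') for u in range(x0,x1)),end='  ')
        print(''.join(('O' if hsv[v,u,1]>150 and hsv[v,u,0]<14 else 'o' if hsv[v,u,1]>150 and hsv[v,u,0]<16 else '.') for u in range(x0,x1)))
print(hsv[220,150],hsv[238,150],hsv[243,165])
```

```text
(array([ 0.47981977, -0.25106056, 14.86162068]), array([[ 0.1, -0. ],
       [-0.1, -0. ],
       [ 0.2,  0. ],
       [-0.2,  0. ]]))
caddy end z6/42 [array([-29. ,  32.8]), array([-26.4,  36.7]), array([29.5, 32.8]), array([26.7, 36.7])]
pocket wall [array([-0.2, 17. ]), array([-0.2, 10.3]), array([ -0.2, -33. ])]
caddy corners top z6 [array([17.4, 35.2]), array([  29.2, -100.8]), array([-27.7, -96.5]), array([-28.6,  28.8])]
1
205 ........................................  ........................................
206 ........................................  ........................................
207 ........................................  ........................................
208 ........................................  ........................................
209 ........................................  ........................................
210 ........................................  ........................................
211 ........................................  ........................................
212 .............#..........................  ...........
[... 6856 characters left out ...]
.......  ........................................
245 ........................................  ........................................
246 ........................................  ........................................
247 ........................................  ........................................
248 ........................................  ........................................
249 ........................................  ........OO..............................
250 ........................................  .........O..............................
251 ........................................  ........................................
[ 14 181  96] [ 17 106  48] [ 16 103  62]
```

The pocket wall lies 16.8 mm from the wedge origin on the far (+y) side. Only a wedge sloping that way fits there, and the scene silhouette agrees. So no flip is needed, and I can grasp the head at (0.480, -0.251).

To row units: -19 cm / 75 = -0.2533, -17.5 cm / 75 = -0.2333.

step_arm:
  motion:
    - [0, 0, 0, 0, 0, -0.0533, -1]
    - [0, 0, 0, 0, 0, -0.1067, -1]
    - [0, 0, 0, 0, 0, -0.16, -1]
    - [0, 0, 0, 0, 0, -0.2, -1]
    - [0, 0, 0, 0, 0, -0.2333, -1]
    - [0, 0, 0, 0, 0, -0.2533, -1]
    - [0, 0, 0, 0, 0, -0.2533, -1]
    - [0, 0, 0, 0, 0, -0.2533, -1]
    - [0, 0, 0, 0, 0, -0.2533, -1]

```text
clock: 9.72
position: [0.4803, -0.2527, 0.0632]
orientation: [0.611, 0.792, 0.0, 0.001]
contact_force: [-0.5, 0.6, 0.1]
opening: 1.0
grip_force: 0.0
```

To row units: 0.15 cm / 75 = 0.002.

step_arm:
  motion:
    - [0, 0, 0, 0, 0.002, 0, -0.2]
    - [0, 0, 0, 0, 0.002, 0, 0.2]
    - [0, 0, 0, 0, 0.002, 0, 1]
    - [0, 0, 0, 0, 0.002, 0, 1]
    - [0, 0, 0, 0, 0.002, 0, 1]
    - [0, 0, 0, 0, 0.002, 0, 1]
    - [0, 0, 0, 0, 0.002, 0, 1]
    - [0, 0, 0, 0, 0.002, 0, 1]
    - [0, 0, 0, 0, 0.002, 0, 1]
  force: 40

```text
clock: 10.47
position: [0.4793, -0.2517, 0.0628]
orientation: [0.611, 0.792, 0.0, 0.0]
contact_force: [-1.5, 0.2, 5.7]
opening: 0.272
grip_force: 42.2
```

Run:
```python
from h import *
s=ctrl.sense();print(s['clock'],s['position'],s['contact_force'],s['moment'],s['opening'])
T=Ro.from_quat(s['orientation']).as_matrix();print(np.degrees(np.arctan2(T[1,1],T[0,1])),T[:,2])
```

```text
10.4667 [ 0.4792935  -0.25169842  0.06282302] [-1.49459461  0.18184046  5.68044602] [0.16417091 0.22023233 0.02449649] 0.27192406535351105
14.657234393763577 [ 6.20763575e-04  1.46004887e-04 -9.99999797e-01]
```

To row units: 30.3 cm / 75 = 0.404, 11.5 cm / 75 = 0.1533, -31.9 degrees / 360 = -0.0886.

step_arm:
  motion:
    - [0, 0, 0, 0, 0, 0.02, 1]
    - [0, 0, 0, 0, 0, 0.0533, 1]
    - [0, 0, 0, 0, 0, 0.1, 1]
    - [0, 0, 0, 0, 0, 0.1467, 1]
    - [0, 0, -0.0083, 0.0107, 0.0267, 0.18, 1]
    - [0, 0, -0.0194, 0.0267, 0.0667, 0.18, 1]
    - [0, 0, -0.0306, 0.0453, 0.12, 0.18, 1]
    - [0, 0, -0.0417, 0.0667, 0.1733, 0.18, 1]
    - [0, 0, -0.0528, 0.0867, 0.2267, 0.18, 1]
    - [0, 0, -0.0639, 0.1067, 0.28, 0.18, 1]
    - [0, 0, -0.075, 0.1267, 0.3333, 0.18, 1]
    - [0, 0, -0.0833, 0.144, 0.38, 0.18, 1]
    - [0, 0, -0.0886, 0.1533, 0.404, 0.18, 1]
    - [0, 0, -0.0886, 0.1533, 0.404, 0.18, 1]
    - [0, 0, -0.0886, 0.1533, 0.404, 0.18, 1]
    - [0, 0, -0.0886, 0.1533, 0.404, 0.1467, 1]
    - [0, 0, -0.0886, 0.1533, 0.404, 0.12, 1]
    - [0, 0, -0.0886, 0.1533, 0.404, 0.12, 1]
    - [0, 0, -0.0886, 0.1533, 0.404, 0.12, 1]
    - [0, 0, -0.0886, 0.1533, 0.404, 0.12, 1]

```text
clock: 12.13
position: [0.5942, 0.0496, 0.1531]
orientation: [0.806, 0.592, 0.0, 0.0]
contact_force: [0.2, -0.1, -1.0]
opening: 0.276
grip_force: 41.4
```

```bash
cat >> h.py <<'E'
def jig(w):
    d=np.array(w)[:2]-[.5897,.0364];a=np.radians(-17.25);c,s=np.cos(a),np.sin(a)
    return np.array([c*d[0]+s*d[1],-s*d[0]+c*d[1]])*1000
def st():
    s=ctrl.sense();T=Ro.from_quat(s['orientation']).as_matrix()
    print('t',s['clock'],'pos',s['position'].round(4),'jig',jig(s['position']).round(1),'yaw',np.degrees(np.arctan2(T[1,1],T[0,1])).round(2),'ax',T[:,2].round(4),'F',s['contact_force'].round(2),'M',s['moment'].round(3),'op',round(s['opening']*85,1))
E
python3 - <<'E'
from h import *
import pickle
m=ctrl.camera_model('wrist');snap('wrist','w5',(130,120,390,315),3.07);pickle.dump(m,open('w5.pkl','wb'))
st()
E
```

```text
t 12.1833 pos [0.5948 0.0501 0.1537] jig [ 0.8 14.6] yaw -17.35 ax [ 0.0022  0.     -1.    ] F [ 0.39  0.66 -1.27] M [ 0.1   -0.057 -0.028] op 23.4
```

View pics/w5.png

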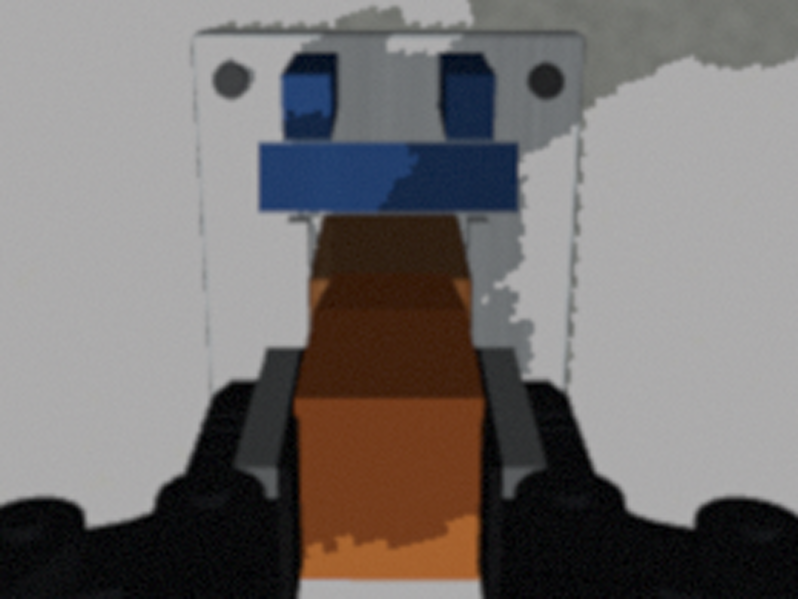

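The held wedge is upright with its sloped face towards the blue wall; its thin-end edge is near row 275 and the wall's bay-side top edge at row 211. I'll check both numerically.

Run:
```python
from h import *
import pickle
m=pickle.load(open('w5.pkl','rb'));g=lambda a:np.array(a)/3.07+[130,120]
for n,u,z in[('thin L',(331,275),.0969),('thin R',(455,275),.0969),('z52 L',(313,308),.1489),('headtop L',(297,398),.1789),('headtop R',(485,398),.1789),('wallL',(260,211),.07),('wallR',(518,211),.07),('blkL',(313,280),.065),('blkR',(470,280),.065)]:print(n,jig(ray(m,g(u),z)).round(1))
```

```text
thin L [-12.2  13.8]
thin R [13.5 13.7]
z52 L [-12.   27.7]
headtop L [-11.9  27.7]
headtop R [12.  27.6]
wallL [-30.   19.5]
wallR [29.7 19.4]
blkL [-18.6   0.6]
blkR [19.3  0.5]
```

To row units: -3 cm / 75 = -0.04, -2.4 cm / 75 = -0.032.

step_arm:
  motion:
    - [0, 0, 0, 0, 0.0027, 0, 1]
    - [0, 0, 0, 0, 0.0027, 0, 1]
    - [0, 0, 0, 0, 0.0027, -0.0107, 1]
    - [0, 0, 0, 0, 0.0027, -0.0213, 1]
    - [0, 0, 0, 0, 0.0027, -0.032, 1]
    - [0, 0, 0, 0, 0.0027, -0.04, 1]
    - [0, 0, 0, 0, 0.0027, -0.04, 1]
    - [0, 0, 0, 0, 0.0027, -0.04, 1]
    - [0, 0, 0, 0, 0.0027, -0.04, 1]

```text
clock: 12.93
position: [0.594, 0.0533, 0.1222]
orientation: [0.805, 0.593, -0.0, 0.0]
contact_force: [-0.4, -0.1, -0.5]
opening: 0.27
grip_force: 41.4
```

```bash
python3 -c "
from h import *
st()"
```

```text
t 12.9333 pos [0.594  0.0533 0.1222] jig [-0.9 17.4] yaw -17.25 ax [-1.e-04 -3.e-04 -1.e+00] F [-0.38 -0.11 -0.51] M [-0.038  0.013 -0.049] op 22.9
```

To row units: -0.8 cm / 75 = -0.0107, -0.11 cm / 75 = -0.0015.

step_arm:
  motion:
    - [0, 0, 0, 0, -0.0011, -0.0013, 1]
    - [0, 0, 0, 0, -0.0013, -0.004, 1]
    - [0, 0, 0, 0, -0.0015, -0.0067, 1]
    - [0, 0, 0, 0, -0.0016, -0.0093, 1]
    - [0, 0, 0, 0, -0.0016, -0.0107, 1]
    - [0, 0, 0, 0, -0.0016, -0.0107, 1]
    - [0, 0, 0, 0, -0.0016, -0.0107, 1]
    - [0, 0, 0, 0, -0.0016, -0.0107, 1]

```text
clock: 13.6
position: [0.5937, 0.0519, 0.1141]
orientation: [0.805, 0.593, -0.0, 0.0]
contact_force: [-0.6, -0.7, -0.8]
opening: 0.272
grip_force: 41.4
```

```bash
python3 -c "
from h import *
st()"
```

```text
t 13.6 pos [0.5937 0.0519 0.1141] jig [-0.8 16. ] yaw -17.25 ax [-5.e-04 -4.e-04 -1.e+00] F [-0.63 -0.72 -0.8 ] M [-0.235  0.067  0.013] op 23.1
```

step_arm:
  motion:
    - [0, 0, 0, -0.0003, -0.0008, -0.0033, 1]
    - [0, 0, 0, -0.0005, -0.0016, -0.0067, 1]
    - [0, 0, 0, -0.0008, -0.0024, -0.01, 1]
    - [0, 0, 0, -0.0011, -0.0032, -0.0133, 1]
    - [0, 0, 0, -0.0011, -0.0032, -0.0133, 1]
    - [0, 0, 0, -0.0011, -0.0032, -0.0133, 1]

```text
clock: 14.1
position: [0.5928, 0.0495, 0.1039]
orientation: [0.805, 0.593, -0.0, 0.0]
contact_force: [0.2, -2.7, -0.9]
opening: 0.271
grip_force: 41.4
```

```bash
python3 -c "
from h import *
st()"
```

```text
t 14.1 pos [0.5928 0.0495 0.1039] jig [-0.9 13.4] yaw -17.25 ax [-6.e-04 -6.e-04 -1.e+00] F [ 0.19 -2.66 -0.91] M [-0.488  0.042  0.01 ] op 23.1
```

To row units: -1 cm / 75 = -0.0133, -0.75 cm / 75 = -0.01.

step_arm:
  motion:
    - [0, 0, 0, -0.0004, -0.0013, 0, 1]
    - [0, 0, 0, -0.0007, -0.0021, -0.0033, 1]
    - [0, 0, 0, -0.0009, -0.0029, -0.0067, 1]
    - [0, 0, 0, -0.0012, -0.0037, -0.01, 1]
    - [0, 0, 0, -0.0015, -0.0045, -0.0133, 1]
    - [0, 0, 0, -0.0015, -0.0045, -0.0133, 1]
    - [0, 0, 0, -0.0015, -0.0045, -0.0133, 1]

```text
clock: 14.68
position: [0.5917, 0.047, 0.0938]
orientation: [0.805, 0.593, -0.0, -0.0]
contact_force: [0.1, 0.7, -0.7]
opening: 0.27
grip_force: 41.5
```

```bash
python3 -c "
from h import *
st()"
```

```text
t 14.6833 pos [0.5917 0.047  0.0938] jig [-1.2 10.7] yaw -17.22 ax [-8.e-04  4.e-04 -1.e+00] F [ 0.07  0.75 -0.7 ] M [ 0.047 -0.031  0.009] op 23.0
```

To row units: -0.5 cm / 75 = -0.0067, -0.3 cm / 75 = -0.004.

step_arm:
  motion:
    - [0, 0, 0, -0.0001, -0.0005, -0.002, 1]
    - [0, 0, 0, -0.0004, -0.0011, -0.004, 1]
    - [0, 0, 0, -0.0005, -0.0016, -0.0067, 1]
    - [0, 0, 0, -0.0005, -0.0016, -0.0067, 1]
    - [0, 0, 0, -0.0005, -0.0016, -0.0067, 1]

```text
clock: 15.1
position: [0.592, 0.0456, 0.0892]
orientation: [0.805, 0.593, 0.0, 0.0]
contact_force: [1.4, 1.6, -1.3]
opening: 0.273
grip_force: 41.2
```

```bash
python3 -c "
from h import *
st()"
```

```text
t 15.1 pos [0.592  0.0456 0.0892] jig [-0.6  9.5] yaw -17.23 ax [ 8.e-04  3.e-04 -1.e+00] F [ 1.44  1.58 -1.28] M [ 0.301 -0.298 -0.052] op 23.2
```

To row units: 13 cm / 75 = 0.1733, 11 cm / 75 = 0.1467.

step_arm:
  motion:
    - [0, 0, 0, -0.0001, -0.0005, -0.002, 1]
    - [0, 0, 0, -0.0001, -0.0005, -0.002, 1]
    - [0, 0, 0, -0.0001, -0.0005, -0.002, 0.4]
    - [0, 0, 0, -0.0001, -0.0005, -0.002, 0.2]
    - [0, 0, 0, -0.0001, -0.0005, -0.002, -0.3]
    - [0, 0, 0, -0.0001, -0.0005, -0.002, -0.5]
    - [0, 0, 0, -0.0001, -0.0005, -0.002, -0.5]
    - [0, 0, 0, -0.0001, -0.0005, 0.02, -0.5]
    - [0, 0, 0, -0.0001, -0.0005, 0.0533, -0.5]
    - [0, 0, 0, -0.0001, -0.0005, 0.1067, -0.5]
    - [0, 0, 0, -0.0001, -0.0005, 0.1467, -0.5]
    - [0, 0, 0, -0.0001, -0.0005, 0.1733, 1]
    - [0, 0, 0, -0.0001, -0.0005, 0.1733, 1]
    - [0, 0, 0, -0.0001, -0.0005, 0.1733, 1]
    - [0, 0, 0, -0.0001, -0.0005, 0.1733, 1]
    - [0, 0, 0, -0.0001, -0.0005, 0.1733, 1]

```text
clock: 16.43
position: [0.5901, 0.045, 0.2175]
orientation: [0.805, 0.593, -0.002, -0.001]
contact_force: [-0.4, -0.6, -0.8]
opening: 0.041
grip_force: 0.0
```

Run:
```python
from h import *
import pickle
m=ctrl.camera_model('wrist');snap('wrist','w6',(130,90,390,285),3.07);pickle.dump(m,open('w6.pkl','wb'))
st()
```

```text
t 16.4833 pos [0.5902 0.0449 0.2174] jig [-2.1  8.3] yaw -17.23 ax [-3.5e-03 -8.0e-04 -1.0e+00] F [ 1.04 -0.05 -0.34] M [0.001 0.016 0.015] op 0.3
```

View pics/w6.png

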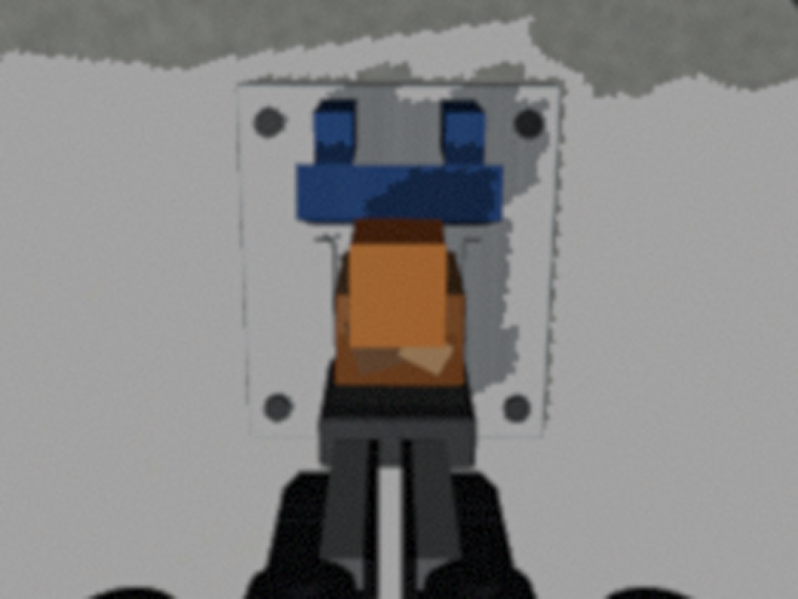

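The wedge stands square in the gap: head top at (350,243) to (446,347), with the block upright behind it. I'll locate the head and press on its centre.

Run:
```python
from h import *
import pickle
m=pickle.load(open('w6.pkl','rb'));g=lambda a:np.array(a)/3.07+[130,90]
for z in(.108,.113):print(z,[jig(ray(m,g(u),z)).round(1) for u in((350,243),(446,243),(350,347),(446,347))])
print('block',[jig(ray(m,g(u),.065)).round(1) for u in((335,385),(465,385),(335,295),(465,295))])
```

```text
0.108 [array([-13. ,  21.6]), array([11.4, 21.6]), array([-13.3,  -6.4]), array([11.8, -6.3])]
0.113 [array([-12.8,  22.8]), array([11.1, 22.8]), array([-13.1,  -4.6]), array([11.6, -4.6])]
block [array([-20., -34.]), array([ 20.3, -34. ]), array([-19.5,  -4.9]), array([19.7, -4.9])]
```

step_arm:
  motion:
    - [0, 0, 0, 0.002, 0.0004, -0.04, 1]
    - [0, 0, 0, 0.002, 0.0004, -0.08, 1]
    - [0, 0, 0, 0.002, 0.0004, -0.1067, 1]
    - [0, 0, 0, 0.002, 0.0004, -0.124, 1]
    - [0, 0, 0, 0.002, 0.0004, -0.1293, 1]
    - [0, 0, 0, 0.002, 0.0004, -0.1293, 1]
    - [0, 0, 0, 0.002, 0.0004, -0.1293, 1]
    - [0, 0, 0, 0.002, 0.0004, -0.1293, 1]

```text
clock: 17.15
position: [0.5944, 0.045, 0.1237]
orientation: [0.805, 0.593, 0.001, 0.001]
contact_force: [0.4, -0.0, 0.7]
opening: -0.001
grip_force: 0.0
```

```bash
python3 -c "
from h import *
st()"
```

```text
t 17.15 pos [0.5944 0.045  0.1237] jig [1.9 9.6] yaw -17.25 ax [ 2.8e-03  4.0e-04 -1.0e+00] F [ 0.36 -0.04  0.65] M [ 0.017  0.009 -0.001] op -0.1
```

step_arm:
  motion:
    - [0, 0, 0, 0, 0, 0, 1]
    - [0, 0, 0, 0, 0, -0.0027, 1]
    - [0, 0, 0, 0, 0, -0.0053, 1]
    - [0, 0, 0, 0, 0, -0.008, 1]
    - [0, 0, 0, 0, 0, -0.0107, 1]
    - [0, 0, 0, 0, 0, -0.0107, 1]
    - [0, 0, 0, 0, 0, -0.0107, 1]

```text
clock: 17.73
position: [0.5928, 0.0451, 0.114]
orientation: [0.805, 0.593, -0.0, -0.0]
contact_force: [0.7, -0.3, 0.1]
opening: 0.002
grip_force: 0.0
```

```bash
python3 -c "
from h import *
st()"
```

```text
t 17.7333 pos [0.5928 0.0451 0.114 ] jig [0.4 9.3] yaw -17.24 ax [-6.e-04 -1.e-04 -1.e+00] F [ 0.71 -0.34  0.13] M [-0.019 -0.017  0.041] op 0.2
```

To row units: -0.3 cm / 75 = -0.004, -0.2 cm / 75 = -0.0027.

step_arm:
  motion:
    - [0, 0, 0, 0, 0, -0.0013, 1]
    - [0, 0, 0, 0, 0, -0.0027, 1]
    - [0, 0, 0, 0, 0, -0.004, 1]
    - [0, 0, 0, 0, 0, -0.004, 1]
    - [0, 0, 0, 0, 0, -0.004, 1]

```text
clock: 18.15
position: [0.5942, 0.0446, 0.1125]
orientation: [0.805, 0.593, 0.001, 0.001]
contact_force: [-0.8, -0.5, 5.8]
opening: -0.001
grip_force: 2.7
```

step_arm:
  motion:
    - [0, 0, 0, 0, 0, -0.0007, 1]
    - [0, 0, 0, 0, 0, -0.0013, 1]
    - [0, 0, 0, 0, 0, -0.0013, 1]

```text
clock: 18.4
position: [0.5945, 0.0444, 0.112]
orientation: [0.805, 0.593, 0.001, 0.001]
contact_force: [-1.0, -0.5, 7.1]
opening: -0.002
grip_force: 3.6
```

step_arm:
  motion:
    - [0, 0, 0, 0, 0, -0.0007, 1]
    - [0, 0, 0, 0, 0, -0.0013, 1]
    - [0, 0, 0, 0, 0, -0.002, 1]
    - [0, 0, 0, 0, 0, -0.002, 1]

```text
clock: 18.73
position: [0.5948, 0.0441, 0.111]
orientation: [0.805, 0.593, 0.001, 0.001]
contact_force: [-2.2, -1.4, 9.3]
opening: -0.0
grip_force: 4.6
```

To row units: -0.15 cm / 75 = -0.002, -0.1 cm / 75 = -0.0013.

step_arm:
  motion:
    - [0, 0, 0, 0, 0, -0.0007, 1]
    - [0, 0, 0, 0, 0, -0.0013, 1]
    - [0, 0, 0, 0, 0, -0.002, 1]
    - [0, 0, 0, 0, 0, -0.002, 1]

```text
clock: 19.07
position: [0.5953, 0.0437, 0.1101]
orientation: [0.805, 0.593, 0.002, 0.001]
contact_force: [-1.8, -1.8, 11.7]
opening: -0.001
grip_force: 5.8
```

To row units: -0.15 cm / 75 = -0.002, -0.1 cm / 75 = -0.0013.

step_arm:
  motion:
    - [0, 0, 0, -0.0007, 0, -0.0007, 1]
    - [0, 0, 0, -0.0007, 0, -0.0013, 1]
    - [0, 0, 0, -0.0007, 0, -0.002, 1]
    - [0, 0, 0, -0.0007, 0, -0.002, 1]

```text
clock: 19.4
position: [0.5953, 0.0434, 0.1092]
orientation: [0.805, 0.593, 0.002, 0.002]
contact_force: [-2.4, -2.4, 13.1]
opening: 0.002
grip_force: 6.7
```

To row units: -0.12 cm / 75 = -0.0016, -0.1 cm / 75 = -0.0013.

step_arm:
  motion:
    - [0, 0, 0, 0, 0, -0.0007, 1]
    - [0, 0, 0, 0, 0, -0.0013, 1]
    - [0, 0, 0, 0, 0, -0.0016, 1]
    - [0, 0, 0, 0, 0, -0.0016, 1]

```text
clock: 19.73
position: [0.5957, 0.0432, 0.1086]
orientation: [0.806, 0.593, 0.002, 0.002]
contact_force: [-2.2, -2.0, 16.0]
opening: 0.002
grip_force: 8.0
```

To row units: -0.12 cm / 75 = -0.0016, -0.1 cm / 75 = -0.0013.

step_arm:
  motion:
    - [0, 0, 0, 0, 0, -0.0007, 1]
    - [0, 0, 0, 0, 0, -0.0013, 1]
    - [0, 0, 0, 0, 0, -0.0016, 1]
    - [0, 0, 0, 0, 0, -0.0016, 1]
    - [0, 0, 0, 0, 0, -0.0016, 1]

```text
clock: 20.15
position: [0.596, 0.0429, 0.1079]
orientation: [0.806, 0.592, 0.003, 0.002]
contact_force: [-3.3, -2.0, 17.8]
opening: -0.003
grip_force: 8.8
```

To row units: 1.5 cm / 75 = 0.02, 1 cm / 75 = 0.0133.

step_arm:
  motion:
    - [0, 0, 0, 0, 0, 0.004, 1]
    - [0, 0, 0, 0, 0, 0.008, 1]
    - [0, 0, 0, 0, 0, 0.0133, 1]
    - [0, 0, 0, 0, 0, 0.02, 1]
    - [0, 0, 0, 0, 0, 0.02, 1]
    - [0, 0, 0, 0, 0, 0.02, 1]
    - [0, 0, 0, 0, 0, 0.02, 1]

```text
clock: 20.73
position: [0.5922, 0.0454, 0.118]
orientation: [0.805, 0.593, -0.0, -0.0]
contact_force: [0.8, -0.4, -0.0]
opening: -0.0
grip_force: 0.0
```

To row units: -1.1 cm / 75 = -0.0147, -1 cm / 75 = -0.0133.

step_arm:
  motion:
    - [0, 0, 0, 0, 0, -0.0053, 1]
    - [0, 0, 0, 0, 0, -0.0093, 1]
    - [0, 0, 0, 0, 0, -0.012, 1]
    - [0, 0, 0, 0, 0, -0.0133, 1]
    - [0, 0, 0, 0, 0, -0.0147, 1]
    - [0, 0, 0, 0, 0, -0.0147, 1]

```text
clock: 21.23
position: [0.5924, 0.0451, 0.1081]
orientation: [0.805, 0.593, -0.0, -0.001]
contact_force: [-2.0, 0.2, 4.9]
opening: -0.0
grip_force: 2.9
```

To row units: -0.15 cm / 75 = -0.002, -0.1 cm / 75 = -0.0013.

step_arm:
  motion:
    - [0, 0, 0, 0, 0, -0.0007, 1]
    - [0, 0, 0, 0, 0, -0.0013, 1]
    - [0, 0, 0, 0, 0, -0.002, 1]
    - [0, 0, 0, 0, 0, -0.002, 1]

```text
clock: 21.57
position: [0.5931, 0.0448, 0.1078]
orientation: [0.805, 0.593, 0.0, -0.0]
contact_force: [-2.8, -1.1, 10.5]
opening: -0.001
grip_force: 5.3
```

To row units: -0.15 cm / 75 = -0.002, -0.1 cm / 75 = -0.0013.

step_arm:
  motion:
    - [0, 0, 0, 0, 0, -0.0007, 1]
    - [0, 0, 0, 0, 0, -0.0013, 1]
    - [0, 0, 0, 0, 0, -0.002, 1]
    - [0, 0, 0, 0, 0, -0.002, 1]

```text
clock: 21.9
position: [0.5939, 0.0445, 0.1074]
orientation: [0.805, 0.593, 0.001, 0.0]
contact_force: [-4.3, -1.6, 14.5]
opening: -0.0
grip_force: 7.2
```

To row units: -0.08 cm / 75 = -0.0011, -0.05 cm / 75 = -0.0007.

step_arm:
  motion:
    - [0, 0, 0, 0, 0, -0.0007, 1]
    - [0, 0, 0, 0, 0, -0.0011, 1]
    - [0, 0, 0, 0, 0, -0.0011, 1]
    - [0, 0, 0, 0, 0, -0.0011, 1]

```text
clock: 22.23
position: [0.5944, 0.0443, 0.1071]
orientation: [0.805, 0.593, 0.001, 0.0]
contact_force: [-4.2, -1.0, 16.9]
opening: -0.001
grip_force: 8.1
```

To row units: 11.5 cm / 75 = 0.1533, 9 cm / 75 = 0.12.

step_arm:
  motion:
    - [0, 0, 0, 0, 0, 0.004, 1]
    - [0, 0, 0, 0, 0, 0.008, 1]
    - [0, 0, 0, 0, 0, 0.0133, 1]
    - [0, 0, 0, 0, 0, 0.0267, 1]
    - [0, 0, 0, 0, 0, 0.0667, 1]
    - [0, 0, 0, 0, 0, 0.12, 1]
    - [0, 0, 0, 0, 0, 0.1533, 1]
    - [0, 0, 0, 0, 0, 0.1533, 1]
    - [0, 0, 0, 0, 0, 0.1533, 1]
    - [0, 0, 0, 0, 0, 0.1533, 1]

```text
clock: 23.07
position: [0.5919, 0.0455, 0.2182]
orientation: [0.805, 0.593, -0.0, -0.0]
contact_force: [-0.4, 0.2, -0.9]
opening: -0.002
grip_force: 0.0
```

Run:
```python
from h import *
st()
m=ctrl.camera_model('wrist')
im=ctrl.grab_frame('wrist')[:,:,::-1].copy();hsv=cv2.cvtColor(im,cv2.COLOR_BGR2HSV)
a=cv2.imread('pics/raw_w6.png');h=cv2.cvtColor(a,cv2.COLOR_BGR2HSV);print(h[186,260],h[210,245],h[165,260])
k=((hsv[:,:,1]>150)&(hsv[:,:,2]>130)).astype(np.uint8);k=cv2.morphologyEx(k,cv2.MORPH_OPEN,np.ones((5,5)))
n,l,s,c=cv2.connectedComponentsWithStats(k);i=1+s[1:,4].argmax();r=cv2.minAreaRect(np.argwhere(l==i)[:,::-1].astype(np.float32));print(r)
print([jig(ray(m,u,.108)).round(1) for u in cv2.boxPoints(r)])
```

```text
t 23.0667 pos [0.5919 0.0455 0.2182] jig [-0.5  9.3] yaw -17.21 ax [-1.e-03  3.e-04 -1.e+00] F [-0.45  0.17 -0.88] M [ 0.109 -0.003 -0.024] op -0.2
[ 14 180 156] [ 13 179 101] [ 11 209  61]
((263.5, 187.0), (32.0, 29.0), 90.0)
[array([-7.4, 21.1]), array([15.3, 21.1]), array([15.8, -5.4]), array([-7.5, -5.4])]
```

Run:
```python
from h import *
m=ctrl.camera_model('wrist')
im=ctrl.grab_frame('wrist')[:,:,::-1].copy();hsv=cv2.cvtColor(im,cv2.COLOR_BGR2HSV)
for v in(196,206,209,212):
    u=np.where((hsv[v,200:320,1]>110)&(hsv[v,200:320,0]<20))[0]+200
    print(v,u.min(),u.max(),jig(ray(m,(u.min()-.5,v),.065)).round(1),jig(ray(m,(u.max()+.5,v),.065)).round(1))
```

```text
196 239 279 [-19.1 -13.6] [ 19.2 -13.6]
206 239 279 [-19.3 -23.6] [ 19.4 -23.5]
209 238 279 [-20.3 -26.6] [ 19.4 -26.5]
212 237 279 [-21.3 -29.6] [ 19.5 -29.5]
```

```bash
python3 -c "
from station import ctrl
print(ctrl.hand_in())"
```

```text
the job is handed in; nothing more can be done
None
```

I handed the job in at about 23 s. The block stands square in the bay against the pad, and the orange wedge held its depth after slow pushes of about 18 N and then 17 N. By your 0.4–0.7 rule that puts roughly 7–12 N on the block. I couldn't measure that force directly, and the hand-in returned no verdict.

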